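# Centre a kendama crossbar in its free play

## Task

The one ken that carries a crossbar has some free twist before its hidden pin takes hold. Feel it out: gently turn the crossbar anticlockwise (seen from above) until it resists, then clockwise until it resists, without forcing it on beyond that; set it in the middle of that play and let go of it. Then set the brass ring weight softly down over the spike so that it lies flat on the crossbar and holds it there, still centred, leaving the jar, ball and polishing disk alone.

Things in the scene. Friction and masses are not known exactly. Their poses are not given: they have to be found in the camera images.
- stand: Fixed walnut stand, a bar 70 (x) x 300 (y) x 40 mm high with three slots in a row along its own y at -105, 0 and +105 mm. Origin: centre of its underside on the table. Three fixed upright kens: two bare ones, 135 mm high from the table, and one, in any slot, with the crossbar.
- crossbar: Beech crossbar, a level dumbbell 74 mm long along its own x, turning about the upright ken axis. Origin on that axis at the bar's centre line, 105 mm above the table. Neck 26 mm thick. Within its play it turns freely (under 1 N at a cup) and stays where left; it starts anywhere in the play, which is 20 to 40 degrees wide and not centred on any visible direction.
- cup_end (a point): Centre of the crossbar's +x end face, 37 mm from the ken axis (the -x end is alike). Each end is a cup 38 mm across at 35 to 37 mm from the axis. At each end of the play a hidden pin fixed to the ken takes hold: it pushes back like a spring, about 5 N per mm at a cup, and springs back when let go. Over about 20 N at a cup (7 degrees past the play) harms it.
- hub_top (a point): Centre of the crossbar's flat round hub, 34 mm across, 121 mm above the table (16 mm above the crossbar's origin). The ken's spike, 18 mm thick tapering to 6 mm, stands up through it to 165 mm above the table; the ring weight goes over it and rests on the hub.
- ring_weight: Loose plain brass ring, 46 mm outside, 24 mm hole, 30 mm high, about 0.3 kg, lying flat on the table. Origin: centre of its underside, z up. On the hub, the spike stands in its hole with 3 mm to spare all round.
- tama: Bystander: loose yellow lacquered ball, 60 mm, standing on the flat of its hole. Origin at its underside.
- jar: Bystander: loose squat stoneware jar, 90 mm across, 76 mm high. Origin at its underside.
- disk: Bystander: loose horn polishing disk, 96 mm across, 12 mm thick with a low boss. Origin at its underside.

How it is judged:
By the outcome, as a careful person would: the job done as asked, in the order asked, and still so for the second after the job is handed in, with the robot touching nothing.
It also fails if it takes over 58 s, if anything falls off the work surface, if the arm or the gripper's body presses on something with over 40 N, if the wrist force passes 120 N, or if a joint passes its speed limit or range.

## Robot

A 6-joint arm with a two-finger parallel gripper is mounted at the origin on the work surface. World frame = base frame: x ahead of the robot, y to its left, z up, the work surface at z = 0. Lengths are in m, angles in rad, forces in N, time in s.
With the tool pointing down it reaches from about 0.3 to 0.825 m from the base axis. Payload 5.4 kg.
Tool frame: the origin (TCP) lies at the very end of the fingers, on their centre line; the grasp point (between the pads) lies r.grasp_offset behind it (r.grasp_offset is the distance from the TCP to the grasp point, in m); y points along the fingers, z is the direction in which the jaws open and shut, and the axes are right-handed (so a half turn about y gives the same grasp; the last joint's range is limited). The gripper opens to 92 mm and grips with 3 to 60 N. Pads are 20 mm wide; open, the fingers measure 128 mm over their backs; the gripper's body (75 mm by 189 mm) begins 69 mm behind the grasp point.
Start: joints at [-1.335, 0.158, 1.597, -0, 1.386, -0.21], TCP at [0.248, -0.519, 0.181] pointing down, gripper open.
Joint ranges: [-2.91, 2.91], [-0.94, 2.29], [0.18, 2.7], [-1.29, 4.43], [0.17, 2.64], [-3, 3]. Speed limits (rad/s): [2.57, 2.57, 3.14, 3.14, 3.14, 3.14].

## Interface

Orientations are given as a unit quaternion [x, y, z, w].
In Python, from plant import telemetry, viewer, ticket, r gives the robot as it stands.
- The arm moves only by the shell command python3 -m pendant 'ROWS' [FORCE]. ROWS is a JSON object of lists of equal length, an entry for each row: "offset": the shift along the tool's x, y, z in cm, a list of three; "yaw": the turn about the tool's y in degrees; "hand": the finger opening in cm, from 0 to 9.19. In form: {"offset": [[tx, ty, tz], ...], "yaw": [yaw, ...], "hand": [hand, ...]}. A call has 1 to 20 rows; each row shifts and turns the commanded pose from where the row before left it, along the tool's axes as they then stand; what a row does not reach is not made up. A row lasts 1/8 s, in which the tool goes at most 62.5 mm and 10.7 degrees, less where a joint would pass 70% of its speed; a pose out of reach is approached as far as the arm can. A call is refused whole if a number of a shift passes 6.25 or a number of a turn 10.7, either way. A call with a gripper value outside its range is refused whole. The fingers move at their own pace and stop on an object; FORCE is the grip in N (left out, the last holds). Time passes only in rows, so rows that do not move let the fingers close. It gives the time, the measured TCP pose, the force and the opening at its end, in the units of the state.
- telemetry.sense(): the state, without advancing time (a new reading comes with each control period).
- viewer.get_image(name): name is "scene" or "top" or "wrist"; returns (picture, depth): 480x640x3 uint8, red, green, blue; 480x640 float32, m along the optical axis (not along the pixel's ray), 0 where there is no reading.
- viewer.get_calibration(name): a dict with "fx", "fy", "cx", "cy" (pixels), "dist" ([k1, k2, p1, p2, k3] as OpenCV has them; the pictures are not rectified), "world_from_camera" (4x4, takes a point from camera to world coordinates); the wrist camera has in their place "tool_from_camera" (4x4, takes a point from camera to tool coordinates, whose origin is the TCP and whose axes are the tool frame's). Camera axes: x right, y up, looking along -z (the intrinsics and any distortion apply to the point x, -y, -z); pixel columns grow to the right and rows downward; lengths in m; the calibration is good to about 2 mm. A picture is of the moment at which its call begins: read the wrist's pose just before it. get_calibration takes no time and is no camera call.
- ticket.job_done(): hands the job in, once; it reports no verdict.
The state is a dict: "clock": time; "joint_positions": joint angles; "joint_velocities": joint speeds; "joint_efforts": joint torques, N m; "position": TCP position; "eef_rot": TCP orientation; "force": force on the tool from outside, world axes, zero at the start; "moment": the same for the moment, N m; "opening": opening from 0.0 (shut) to 1.0 (fully open).
Only numpy, scipy, OpenCV 4.12 (cv2) and the standard library are available. Lean on these libraries where they do the work, as an engineer would, in place of code of your own. Each camera call takes 0.05 s, during which the arm holds its last target. There are 200 camera calls.

## Working session

There is one attempt and no reset: what is moved stays moved. The work goes in short steps, Python scripts to look and compute and a shell command to move; the robot and the scene stay as the last step left them, time stands still between calls to the robot, and variables do not carry over. Pictures are saved under pics/ and viewed, about 8 in all and at most 12, crops included, and the job is handed in when it is done.

```bash
ls; mkdir -p pics
python3 - <<'E'
from plant import telemetry, viewer, ticket, r
import cv2,numpy as np
s=telemetry.sense(); print({k:np.round(v,3).tolist() for k,v in s.items()}); print(r.grasp_offset)
for n in ["scene","top"]:
    im,d=viewer.get_image(n); np.savez(f"pics/{n}0.npz",im=im,d=d); cv2.imwrite(f"pics/{n}0.png",im[:,:,::-1])
    c=viewer.get_calibration(n); print(n,{k:np.round(v,4).tolist() for k,v in c.items()})
c=viewer.get_calibration("wrist");print({k:np.round(v,4).tolist() for k,v in c.items()})
E
```

```text
pics
{'clock': 0.0, 'joint_positions': [-1.335, 0.159, 1.598, -0.0, 1.386, -0.21], 'joint_velocities': [0.001, 0.001, 0.001, -0.001, 0.001, -0.0], 'joint_efforts': [-0.001, -38.557, -32.211, 0.07, 0.038, -0.0], 'position': [0.248, -0.518, 0.18], 'eef_rot': [-0.156, 0.69, -0.689, 0.156], 'force': [0.1, -0.44, 0.563], 'moment': [0.012, -0.014, 0.006], 'opening': 1.001}
0.0187
scene {'fx': 519.4042, 'fy': 519.4042, 'cx': 319.3739, 'cy': 231.0122, 'dist': [-0.1238, 0.0, 0.0, 0.0, 0.0], 'world_from_camera': [[-0.8241, -0.4608, 0.3293, 0.9455], [0.5662, -0.6835, 0.4607, 0.5532], [0.0128, 0.5661, 0.8242, 0.9912], [0.0, 0.0, 0.0, 1.0]]}
top {'fx': 588.5815, 'fy': 588.5815, 'cx': 310.5005, 'cy': 246.0279, 'dist': [-0.0945, 0.0, 0.0, 0.0, 0.0], 'world_from_camera': [[0.0229, 0.9936, -0.1108, 0.4926], [-0.9995, 0.0251, 0.0187, 0.057], [0.0213, 0.1103, 0.9937, 1.1997], [0.0, 0.0, 0.0, 1.0]]}
{'fx': 378.6486, 'fy': 378.6486, 'cx': 320.1711, 'cy': 242.3896, 'dist': [-0.0822, 0.0, 0.0, 0.0, 0.0], 'tool_from_camera': [[-0.0002, -0.9705, -0.241, -0.0665], [-0.0005, 0.241, -0.9705, -0.2042], [1.0, -0.0001, -0.0005, 0.0001], [0.0, 0.0, 0.0, 1.0]]}
```

View pics/top0.png

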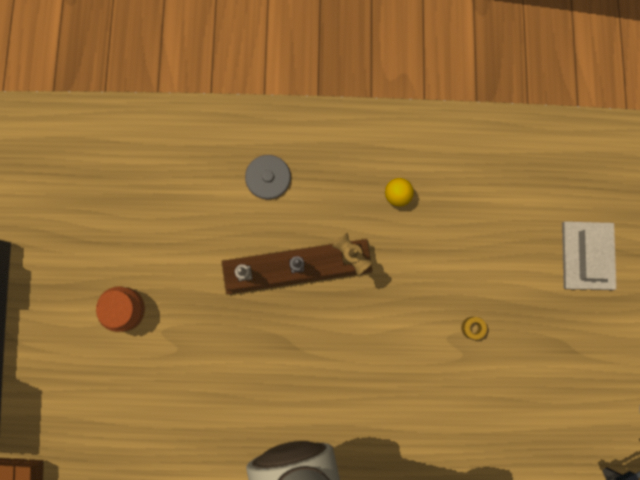

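View pics/scene0.png

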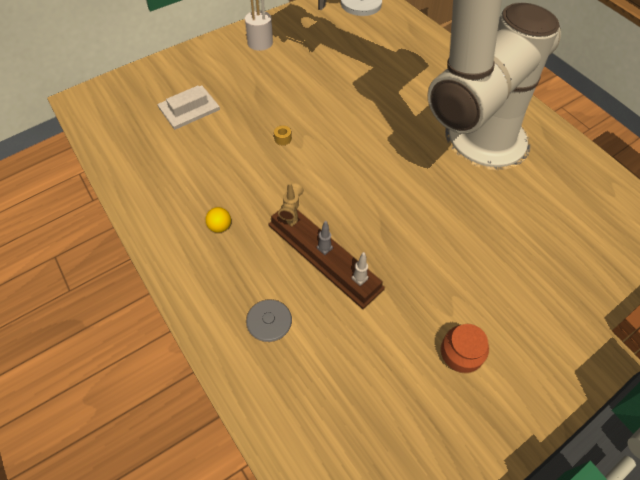

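The crossbar ken is in the stand's right-hand slot, at about (354,253) in the top view. The ring is at (475,328), the ball at (399,193), the disk at (268,177) and the jar at (120,309), all well clear of the work. Next I'll get rough positions and aim the wrist camera.

```bash
cat > h.py <<'E'
import numpy as np, cv2
from scipy.spatial.transform import Rotation as R
from plant import telemetry, viewer
def cal(n,s=None):
    c=viewer.get_calibration(n)
    K=np.array([[c["fx"],0,c["cx"]],[0,c["fy"],c["cy"]],[0,0,1]]);D=np.array(c["dist"])
    if n=="wrist":
        T=np.eye(4);T[:3,:3]=R.from_quat(s["eef_rot"]).as_matrix();T[:3,3]=s["position"];W=T@c["tool_from_camera"]
    else: W=np.array(c["world_from_camera"])
    return K,D,W
def cast(uv,z,C):
    K,D,W=C;p=cv2.undistortPoints(np.array(uv,float).reshape(-1,1,2),K,D).reshape(-1,2)
    d=np.c_[p[:,0],-p[:,1],-np.ones(len(p))]@W[:3,:3].T
    return W[:3,3]+d*((z-W[2,3])/d[:,2])[:,None]
def proj(P,C):
    K,D,W=C;q=(np.atleast_2d(P)-W[:3,3])@W[:3,:3]*[1,-1,-1]
    return cv2.projectPoints(q,np.zeros(3),np.zeros(3),K,D)[0].reshape(-1,2)
def cloud(d,C):
    v,u=np.mgrid[0:480,0:640];K,D,W=C
    p=cv2.undistortPoints(np.c_[u.ravel(),v.ravel()].astype(float).reshape(-1,1,2),K,D).reshape(-1,2)
    q=np.c_[p[:,0],-p[:,1],-np.ones(len(p))]*d.reshape(-1,1)
    return (q@W[:3,:3].T+W[:3,3]).reshape(480,640,3)
def tool(s=None):
    s=s or telemetry.sense();M=R.from_quat(s["eef_rot"]).as_matrix();return np.array(s["position"]),M
E
python3 - <<'E'
from h import *
z=np.load("pics/top0.npz");C=cal("top");P=cloud(z["d"],C)
def rep(n,m): print(n,m.sum(),np.median(P[m],0).round(4),P[m].mean(0).round(4))
print("table z",np.median(P[200:230,450:550,2]))
def box(a,b,c,d):
    m=np.zeros((480,640),bool);m[c:d,a:b]=1;return m
ok=z["d"]>0
rep("ring",box(455,495,308,348)&ok&(P[...,2]>.02))
rep("stand",box(215,380,225,300)&ok&(P[...,2]>.03)&(P[...,2]<.05))
m=box(215,380,225,300)&ok&(P[...,2]>.03)&(P[...,2]<.05)
q=P[m][:,:2].astype(np.float32);print(cv2.minAreaRect(q))
mb=box(325,385,225,285)&ok&(P[...,2]>.085)&(P[...,2]<.13);rep("bar",mb);print(cv2.minAreaRect(P[mb][:,:2].astype(np.float32)))
print("tops",[cast([u],zz,C)[0].round(3) for u,zz in(((355,253),.121),((297,264),.135),((243,271),.135))])
p,M=tool();print(p,M.round(3))
E
```

```text
table z 0.00022947937491035741
ring 329 [ 0.4667 -0.2978  0.0296] [ 0.4665 -0.2977  0.0295]
stand 3226 [0.5801 0.0803 0.0398] [0.5802 0.0745 0.0398]
((0.5830606818199158, 0.06220170855522156), (0.05698399990797043, 0.2911984622478485), 9.775020599365234)
bar 613 [ 0.5979 -0.0386  0.119 ] [ 0.5998 -0.0402  0.118 ]
((0.6012774705886841, -0.04125944525003433), (0.0749899223446846, 0.03680076450109482), 42.23345947265625)
tops [array([ 0.602, -0.046,  0.121]), array([0.578, 0.061, 0.135]), array([0.563, 0.158, 0.135])]
[ 0.24774871 -0.51821893  0.18003685] [[-0.902 -0.     0.431]
 [-0.431  0.002 -0.902]
 [-0.    -1.    -0.002]]
```

```bash
python3 -m pendant '{"offset":[[-5.2,-0.4,-2.8],[-5.2,-0.4,-2.8],[-5.2,-0.4,-2.8],[-5.2,-0.4,-2.8],[-5.2,-0.4,-2.8],[-5.2,-0.4,-2.8],[-5.2,-0.4,-2.8],[-5.2,-0.4,-2.8],[-5.2,-0.4,-2.8],[-5.2,-0.4,-2.8],[0,0,0],[0,0,0],[0,0,0],[0,0,0],[0,0,0],[0,0,0],[0,0,0],[0,0,0],[0,0,0],[0,0,0]],"yaw":[0,0,0,0,0,0,0,0,0,0,-10,-10,-10,-10,-10,-10,-10,-10,-10,-10],"hand":[9,9,9,9,9,9,9,9,9,9,9,9,9,9,9,9,9,9,9,9]}'
python3 - <<'E'
from h import *
s=telemetry.sense();im,d=viewer.get_image("wrist");C=cal("wrist",s);np.savez("pics/w1.npz",im=im,d=d,p=s["position"],q=s["eef_rot"])
cv2.imwrite("pics/w1.png",im[:,:,::-1]);p,M=tool(s);print(p,M.round(3),np.round(s["joint_positions"],2),s["force"],s["moment"])
P=cloud(d,C);ok=d>0
near=np.hypot(P[...,0]-.601,P[...,1]+.041)<.06
m=ok&near&(P[...,2]>.09)&(P[...,2]<.13);print(m.sum(),P[m].mean(0),cv2.minAreaRect(P[m][:,:2].astype(np.float32)))
h=ok&near&(P[...,2]>.135)&(P[...,2]<.17);print("spike",h.sum(),P[h].mean(0),P[h].max(0))
E
```

```text
clock: 2.6
position: [0.596, -0.0418, 0.2203]
eef_rot: [0.63, -0.322, 0.321, -0.63]
force: [0.5, -0.1, 0.3]
opening: 0.977
[ 0.59597757 -0.04183373  0.22025495] [[ 0.586 -0.001  0.81 ]
 [-0.81   0.     0.586]
 [-0.001 -1.    -0.001]] [-0.27  0.19  1.48  0.    1.47 -0.9 ] [ 0.50401116 -0.11939192  0.29573577] [-0.0318748  -0.14605044  0.00083788]
2982 [ 0.59912313 -0.03856768  0.11827452] ((0.601107120513916, -0.04061243683099747), (0.07423026859760284, 0.03689386695623398), 42.49493408203125)
spike 305 [ 0.59932536 -0.03875503  0.15184217] [ 0.60658999 -0.03374302  0.1669715 ]
```

View pics/w1.png

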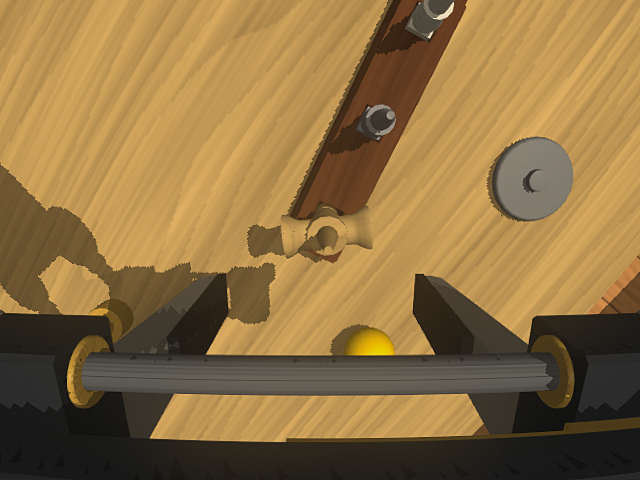

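The crossbar is centred at about (327,232) in the wrist view. It lies at about 42.4° in the world (both views agree), with the ken axis near (0.601,-0.041). The fingers sit clear on both sides, so I'll align with the bar and descend around its ends, still open.

```bash
python3 -m pendant '{"offset":[[0.2,0,0.46],[0,2.5,0],[0,3,0],[0,3,0],[0,2.5,0],[0,1.3,0],[0,0.4,0],[0,0,0]],"yaw":[-6.5,0,0,0,0,0,0,0],"hand":[9,9,9,9,9,9,9,9]}' 5
python3 - <<'E'
from h import *
s=telemetry.sense();p,M=tool(s);print(p.round(4),np.degrees(np.arctan2(M[1,2],M[0,2])),np.round(s["force"],2),np.round(s["moment"],3))
E
```

```text
clock: 3.65
position: [0.6017, -0.041, 0.0946]
eef_rot: [-0.646, 0.287, -0.288, 0.646]
force: [0.2, -0.3, 0.2]
opening: 0.977
[ 0.6017 -0.041   0.0946] 42.013371048881574 [ 0.17 -0.3   0.21] [-0.022 -0.146 -0.036]
```

```bash
cat > st.py <<'E'
from h import *
s=telemetry.sense();p,M=tool(s)
print("t%.2f"%s["clock"],p.round(4),"ang %.2f"%np.degrees(np.arctan2(M[1,2],M[0,2])),"F",np.round(s["force"],2),"tool xz",np.round(M.T@s["force"],2),"M",np.round(s["moment"],3),"open %.2f mm"%(s["opening"]*92))
E
python3 -m pendant '{"offset":[[0,0,0],[0,0,0],[0,0,0],[0,0,0]],"yaw":[0,0,0,0],"hand":[8.5,8,7.6,7.3]}' 5 >/dev/null; python3 st.py
python3 -m pendant '{"offset":[[0,0,0],[0,0,0]],"yaw":[0,0],"hand":[7.1,7.0]}' 5 >/dev/null; python3 st.py
```

```text
t4.15 [ 0.6013 -0.0409  0.094 ] ang 42.04 F [-0.73 -0.39 -0.79] tool xz [-0.2   0.79 -0.8 ] M [ 0.    -0.142  0.012] open 73.34 mm
t4.40 [ 0.6012 -0.0409  0.0939] ang 42.04 F [-0.81 -0.51  0.39] tool xz [-0.16 -0.39 -0.94] M [ 0.013 -0.15  -0.012] open 69.73 mm
```

Run:
```python
from h import *
s=telemetry.sense();im,d=viewer.get_image("wrist");p,M=tool(s)
cv2.imwrite("pics/w2.png",cv2.resize(im[150:420,150:500],None,fx=2.2,fy=2.2,interpolation=cv2.INTER_CUBIC)[:,:,::-1])
```

```text
(no output)
```

View pics/w2.png

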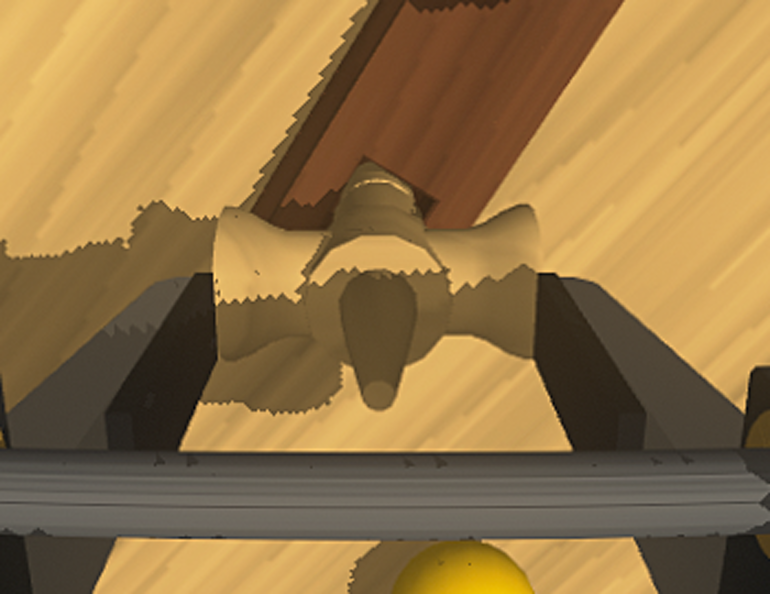

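The pads sit at both cup ends, the bar lies square between them, and the spike (377) is midway between the pads (213 and 537). The measured opening is less than 74 mm, so I'll check whether the fingers have actually stopped on the ends.

```bash
python3 -m pendant '{"offset":[[0,0,0],[0,0,0]],"yaw":[0,0],"hand":[6.8,6.8]}' 5 >/dev/null; python3 st.py
```

```text
t4.70 [ 0.6013 -0.0409  0.0939] ang 42.04 F [-0.46 -0.25  0.69] tool xz [-0.12 -0.69 -0.51] M [ 0.019 -0.111  0.016] open 67.93 mm
```

Run:
```python
from h import *
s=telemetry.sense();im,d=viewer.get_image("wrist");C=cal("wrist",s);p,M=tool(s)
np.savez("pics/w3.npz",im=im,d=d,p=s["position"],q=s["eef_rot"])
cv2.imwrite("pics/w3.png",cv2.resize(im[200:400,200:440],None,fx=3,fy=3,interpolation=cv2.INTER_CUBIC)[:,:,::-1])
print("spike tip",cast([(321.4,329.5)],.165,C))
P=cloud(d,C); T=(P-p)@M*1000
ok=d>0
for v in range(210,345,8):
    row=[(u,T[v,u].round(0).astype(int).tolist()) for u in (246,250,254,258,262,266,290,320)]
    print(v,row)
f=[p+M@np.array([x,0,z])/1000 for x in(-10,10) for z in (-34,34)];print(proj(f,C))
```

```text
spike tip [[ 0.60089122 -0.04133061  0.165     ]]
210 [(246, [-20, 94, -60]), (250, [-20, 93, -57]), (254, [-20, 94, -54]), (258, [-20, 94, -50]), (262, [-20, 93, -47]), (266, [-20, 94, -44]), (290, [-22, 80, -24]), (320, [-26, 53, -1])]
218 [(246, [-14, 93, -60]), (250, [-13, 94, -57]), (254, [-14, 92, -54]), (258, [-13, 94, -51]), (262, [-13, 95, -48]), (266, [-13, 94, -44]), (290, [-16, 80, -24]), (320, [-21, 53, -1])]
226 [(246, [-7, 94, -61]), (250, [-7, 94, -57]), (254, [-7, 93, -54]), (258, [-7, 94, -51]), (262, [-7, 94, -48]), (266, [-7, 94, -44]), (290, [-15, 53, -22]), (320, [-12, 68, -1])]
234 [(246, [-1, 92, -61]), (250, [0, 95, -58]), (254, [0, 93, -54]), (258, [0, 93, -51]), (262, [0, 93, -48]), (266, [0, 94, -45]), (290, [-9, 53, -22]), (320, [-13, 36, -1])]
242 [(246, [7, 94, -61]), (250, [6, 93, -58]), (254, [6, 92, -54]), (258, [6, 93, -51]), (262, [6, 93, -48]), (266, [3, 81, -43]), (290, [-4, 54, -22]), (320, [-12, 22, -1])]
250 [(246, [13, 95, -62]), (250, [-18, -19, -37]), (254, [-17, -19, -35]), (258, [-17, -18, -33]), (262, [-16, -15, -31]), (266, [-16, -12, -
[... 1506 characters left out ...]
, [69, 93, -27]), (320, [-4, -65, -1])]
322 [(246, [10, -45, -35]), (250, [78, 94, -61]), (254, [77, 94, -58]), (258, [77, 94, -54]), (262, [77, 92, -51]), (266, [78, 95, -48]), (290, [77, 94, -27]), (320, [-3, -70, -1])]
330 [(246, [85, 93, -65]), (250, [85, 93, -62]), (254, [85, 94, -58]), (258, [85, 93, -55]), (262, [86, 95, -51]), (266, [-68, -204, -1]), (290, [85, 94, -27]), (320, [0, -72, -1])]
338 [(246, [93, 94, -66]), (250, [92, 92, -62]), (254, [92, 93, -59]), (258, [92, 92, -55]), (262, [93, 94, -52]), (266, [92, 93, -48]), (290, [92, 93, -27]), (320, [93, 94, -1])]
[[261.32557916 254.15566212]
 [382.41056932 254.13933986]
 [262.69521969 287.62919922]
 [380.95009906 287.59461865]]
```

View pics/w3.png

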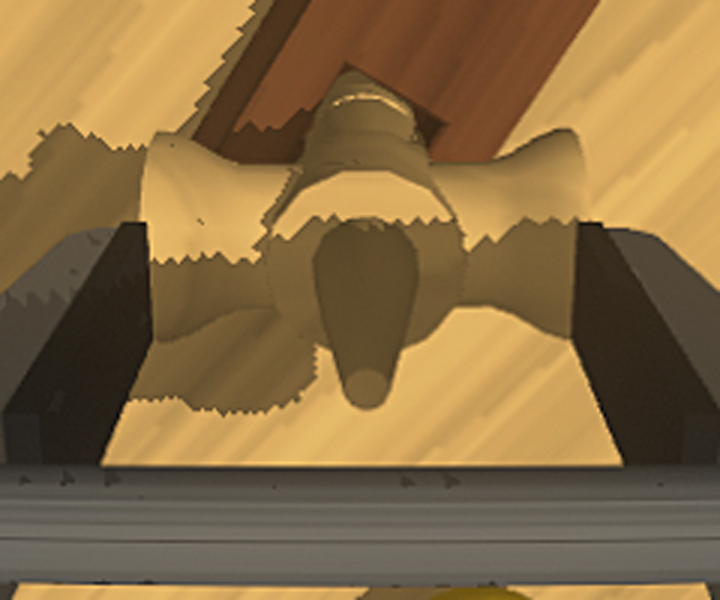

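```bash
python3 -m pendant '{"offset":[[0,0,0],[0,0,0]],"yaw":[0,0],"hand":[6.4,6.4]}' 5 >/dev/null; python3 st.py
python3 -m pendant '{"offset":[[0,0,0],[0,0,0]],"yaw":[0,0],"hand":[6.0,6.0]}' 5 >/dev/null; python3 st.py
python3 - <<'E'
from h import *
s=telemetry.sense();C=cal("wrist",s);p,M=tool(s)
im,d=viewer.get_image("wrist");T=(cloud(d,C)-p)@M*1000
for y in (-30,-40):
  for h in(30,32,34,37): print(y,h,proj(p+M@np.array([-10,y,-h])/1000,C))
for v in (290,298,306): print([T[v,u].round(0).tolist() for u in range(238,258,3)])
g=im[:,:,:].mean(2)
for v in (280,300,310): print(g[v,232:262].astype(int))
E
```

```text
t5.00 [ 0.6013 -0.0409  0.0939] ang 42.04 F [0.7  1.44 0.37] tool xz [-0.6  -0.37  1.48] M [ 0.017 -0.119 -0.   ] open 64.00 mm
t5.25 [ 0.6013 -0.0409  0.0939] ang 42.04 F [ 0.18  0.05 -0.07] tool xz [0.08 0.07 0.17] M [ 0.027 -0.083 -0.031] open 60.24 mm
-30 30 [[260.32166135 271.05669824]]
-30 32 [[256.21307183 271.0488865 ]]
-30 34 [[252.10816689 271.0405096 ]]
-30 37 [[245.95825211 271.02688438]]
-40 30 [[257.02645679 277.93648487]]
-40 32 [[252.69233197 277.92555138]]
-40 34 [[248.36255029 277.91383605]]
-40 37 [[241.87665005 277.89479689]]
[[-10.0, -55.0, -36.0], [-68.0, -204.0, -1.0], [-9.0, -53.0, -33.0], [-10.0, -55.0, -32.0], [-9.0, -53.0, -31.0], [-6.0, -46.0, -31.0], [-4.0, -40.0, -31.0]]
[[-10.0, -64.0, -34.0], [-10.0, -64.0, -32.0], [-10.0, -64.0, -31.0], [-8.0, -60.0, -31.0], [-6.0, -54.0, -31.0], [-3.0, -47.0, -31.0], [1.0, -38.0, -31.0]]
[[-10.0, -72.0, -32.0], [-10.0, -72.0, -31.0], [-7.0, -66.0, -31.0], [-5.0, -60.0, -31.0], [-2.0, -53.0, -31.0], [1.0, -47.0, -31.0], [4.0, -40.0, -31.0]]
[ 80  81  80  79  79  80  80  80  80  81  82  82  86  50  37  40  40  40
  41  40  39  40  42  39  36  87 187 174 168 166]
[67 63 41 32 32 32 35 35 33 35 35 34 34 35 34 34 34 34 34 31 34 34 32 34
 33 32 44 93 85 83]
[33 33 33 32 31 34 33 32 34 32 33 33 33 32 33 33 32 33 34 31 40 40 33 33
 32 34 30 73 72 70]
```

Run:
```python
from h import *
im,d=viewer.get_image("wrist")
cv2.imwrite("pics/w4.png",cv2.resize(im[200:400,200:440],None,fx=3,fy=3,interpolation=cv2.INTER_CUBIC)[:,:,::-1])
```

```text
(no output)
```

View pics/w4.png

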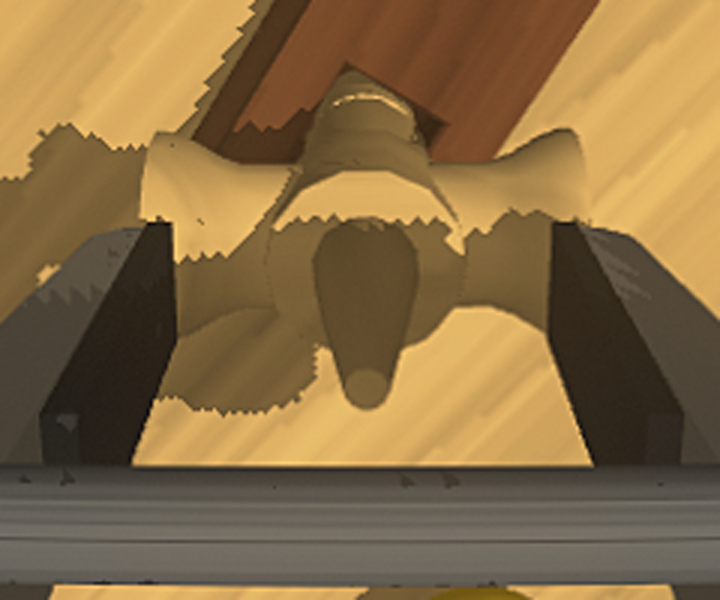

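Both fingers visibly pass through the cup ends (crop x≈150–175 and 550–580) with no contact force, so the end faces offer nothing to grip. I'll take one cup from its sides instead: rise, turn the jaws 90° and move out over the near cup.

```bash
python3 -m pendant '{"offset":[[0,0,0],[0,0,0],[0,-2.5,0],[0,-3,0],[0,-3,0],[0,-2,0],[0,0,0],[0,0,0],[0,0,0],[0,0,0],[0,0,0],[0,0,0],[0,0,0],[0,0,0],[0,0,0],[3.6,0,0],[0,0,0]],"yaw":[0,0,0,0,0,0,10,10,10,10,10,10,10,10,10,0,0],"hand":[8,9,9,9,9,9,9,8,7,6.5,6.5,6.5,6.5,6.5,6.5,6.5,6.5]}' 3 >/dev/null; python3 st.py
python3 - <<'E'
from h import *
s=telemetry.sense();im,d=viewer.get_image("wrist");C=cal("wrist",s);P=cloud(d,C);p,M=tool(s)
near=np.hypot(P[...,0]-.601,P[...,1]+.041)<.06
m=(d>0)&near&(P[...,2]>.09)&(P[...,2]<.13);q=P[m][:,:2].astype(np.float32);print(m.sum(),cv2.minAreaRect(q))
np.savez("pics/w5.npz",im=im,d=d);print(s["joint_positions"])
i,j=np.where(m);print(i.min(),i.max(),j.min(),j.max())
t,df=viewer.get_image("top");C=cal("top");P=cloud(df,C);near=np.hypot(P[...,0]-.601,P[...,1]+.041)<.06
E
```

```text
t7.47 [ 0.5734 -0.0659  0.1985] ang -48.06 F [ 0.31 -0.78  0.16] tool xz [ 0.29 -0.16  0.79] M [-0.087 -0.057 -0.052] open 65.21 mm
3557 ((0.6013364791870117, -0.041408471763134), (0.07414230704307556, 0.0371864028275013), 42.31361389160156)
[-3.23458516e-01  1.53416392e-01  1.56759269e+00 -2.75442829e-04
  1.42172044e+00  5.15428990e-01]
138 238 296 345
```

```bash
python3 -m pendant '{"offset":[[0,3,0],[0,3,0],[0,3,0],[0,1.5,0],[0,0.3,0],[0,0,0],[0,0,0],[0,0,0]],"yaw":[0,0,0,0,0,0,0,0],"hand":[6.5,6.5,6.5,6.5,6,5,4.5,4.3]}' 3 >/dev/null; python3 st.py
python3 -m pendant '{"offset":[[0,0,0],[0,0,0]],"yaw":[0,0],"hand":[4.0,3.9]}' 3 >/dev/null; python3 st.py
python3 -m pendant '{"offset":[[0,0,0],[0,0,0]],"yaw":[0,0],"hand":[3.7,3.5]}' 3 >/dev/null; python3 st.py
```

```text
t8.57 [ 0.5751 -0.0652  0.0918] ang -47.96 F [0.71 0.04 0.15] tool xz [-0.55 -0.15  0.44] M [0.002 0.002 0.022] open 43.27 mm
t8.82 [ 0.5746 -0.065   0.091 ] ang -47.96 F [-1.31  0.15  0.95] tool xz [ 0.88 -0.95 -0.99] M [-0.04  -0.015  0.01 ] open 39.20 mm
t9.07 [ 0.5745 -0.065   0.0909] ang -47.96 F [ 0.46 -0.42 -0.08] tool xz [-0.06  0.08  0.62] M [-0.043 -0.032 -0.007] open 35.16 mm
```

```bash
python3 -m pendant '{"offset":[[0,0,0],[0,0,0]],"yaw":[0,0],"hand":[3.1,3.1]}' 3 >/dev/null; python3 st.py
python3 -m pendant '{"offset":[[0,0,0],[0,0,0]],"yaw":[0,0],"hand":[2.6,2.6]}' 3 >/dev/null; python3 st.py
python3 - <<'E'
from h import *
im,d=viewer.get_image("wrist")
cv2.imwrite("pics/w6.png",cv2.resize(im[100:400,200:440],None,fx=2,fy=2,interpolation=cv2.INTER_CUBIC)[:,:,::-1])
E
```

```text
t9.32 [ 0.5745 -0.065   0.0909] ang -47.96 F [-0.27 -1.48 -0.32] tool xz [1.19 0.32 0.92] M [ 0.014 -0.031  0.011] open 30.90 mm
t9.57 [ 0.5745 -0.065   0.0909] ang -47.96 F [0.58 0.62 0.94] tool xz [-0.85 -0.94 -0.07] M [ 0.01  -0.029 -0.041] open 26.02 mm
```

View pics/w6.png

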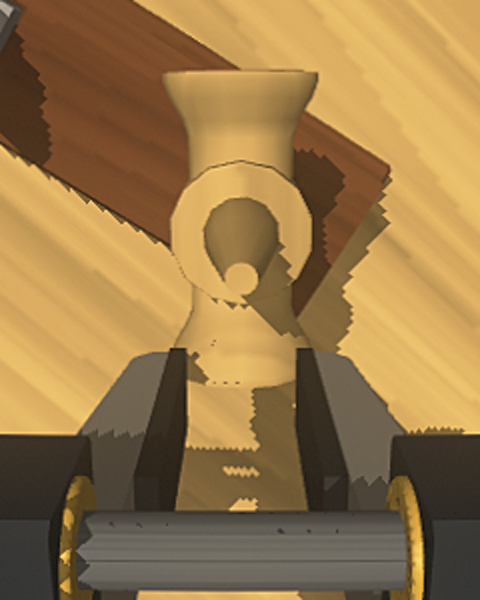

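The fingers overlap the cup sides (crop x 187–297, while the cup spans about 175–310) and still feel nothing. I'll open again to make a clean sideways contact driven by the arm, in small steps anticlockwise, watching the force and the bar's angle.

```bash
cat > bar.py <<'E'
from h import *
def bar():
    s=telemetry.sense();im,d=viewer.get_image("wrist");C=cal("wrist",s);P=cloud(d,C)
    near=np.hypot(P[...,0]-.6012,P[...,1]+.0411)<.042
    hsv=cv2.cvtColor(im,cv2.COLOR_RGB2HSV)
    m=(d>0)&near&(P[...,2]>.09)&(P[...,2]<.128)&(hsv[...,1]>70)
    q=P[m][:,:2]-[.6012,-.0411]
    # far half only (cup away from the fingers)
    q=q[(q@[.738,.674])>.012]
    w=q.mean(0);(c,v)=np.linalg.eigh(np.cov(q.T));
    print("far half n",len(q),"dir %.2f"%np.degrees(np.arctan2(w[1],w[0])))
if __name__=="__main__": bar()
E
python3 bar.py
python3 -m pendant '{"offset":[[0,0,0.1],[0,0,0.1],[0,0,0]],"yaw":[0,0,0],"hand":[2.6,2.6,2.6]}' 3 >/dev/null; python3 st.py; python3 bar.py
```

```text
far half n 3378 dir 42.64
t10.05 [ 0.5759 -0.0666  0.0909] ang -47.97 F [-0.35  0.69  0.07] tool xz [-0.2  -0.07 -0.75] M [-0.055 -0.01   0.029] open 26.18 mm
far half n 3402 dir 42.31
```

```bash
cat > guard.py <<'E'
import sys;from plant import telemetry;import numpy as np
from h import tool
s=telemetry.sense();p,M=tool(s);f=M.T@s["force"];print("z-force %.2f x %.2f Mz %.3f"%(f[2],f[0],s["moment"][2]))
sys.exit(abs(f[2])>float(sys.argv[1]))
E
python3 -m pendant '{"offset":[[0,0,0.1],[0,0,0.1],[0,0,0]],"yaw":[0,0,0],"hand":[2.6,2.6,2.6]}' 3 >/dev/null; python3 guard.py 3 && python3 bar.py && python3 -m pendant '{"offset":[[0,0,0.1],[0,0,0.1],[0,0,0]],"yaw":[0,0,0],"hand":[2.6,2.6,2.6]}' 3 >/dev/null; python3 guard.py 3 ; python3 bar.py; python3 st.py
```

```text
z-force 0.30 x 0.09 Mz 0.033
z-force 0.30 x 0.09 Mz 0.033
far half n 3402 dir 42.11
t10.53 [ 0.5772 -0.068   0.0909] ang -47.96 F [0.5  0.83 0.33] tool xz [-0.93 -0.33 -0.28] M [-0.044 -0.028  0.074] open 26.03 mmFalse
False
```

```bash
sed -i 's/sys.exit(.*/sys.exit(int(abs(f[2])>float(sys.argv[1])))/' guard.py
python3 - <<'E'
from h import *
z=np.load("pics/w1.npz");s=dict(position=z["p"],eef_rot=z["q"]);C=cal("wrist",s);p,M=tool(s);T=(cloud(z["d"],C)-p)@M*1000
for v in (274,277,280,285,300): print(v,[T[v,u].round(0).astype(int).tolist() for u in (205,215,222,225,230)],[T[v,u].round(0).astype(int).tolist() for u in (412,418,424,430)])
E
```

```text
274 [[78, 220, -137], [78, 220, -125], [-9, -34, -47], [-9, -35, -45], [77, 220, -107]] [[78, 220, 109], [-9, -34, 46], [77, 219, 123], [77, 219, 130]]
277 [[-8, -37, -54], [-9, -38, -49], [-9, -39, -45], [-8, -35, -45], [81, 220, -107]] [[81, 219, 109], [-9, -38, 45], [-9, -39, 48], [-8, -35, 52]]
280 [[-8, -41, -53], [-9, -44, -47], [-8, -41, -45], [-6, -34, -45], [85, 220, -107]] [[85, 219, 109], [-8, -41, 45], [-9, -43, 47], [-8, -41, 50]]
285 [[-8, -48, -51], [-9, -49, -46], [-6, -41, -45], [-4, -37, -45], [91, 220, -107]] [[91, 218, 109], [-6, -42, 45], [-9, -50, 45], [-9, -49, 48]]
300 [[-9, -67, -45], [-4, -55, -45], [1, -43, -45], [3, -38, -45], [111, 220, -109]] [[110, 220, 111], [1, -42, 45], [-2, -51, 45], [-6, -59, 45]]
```

Run:
```python
from h import *
s=telemetry.sense();im,d=viewer.get_image("wrist");C=cal("wrist",s);p,M=tool(s);T=(cloud(d,C)-p)@M*1000
print(s["opening"])
for v in range(262,330,6): print(v,[T[v,u].round(0).astype(int).tolist() for u in (280,284,288,291,294,297)],[T[v,u].round(0).astype(int).tolist() for u in (347,350,353,358)])
b=(d>0)&(d<.24)&(np.abs(T[...,0])<11)&(np.abs(T[...,2])<45)&(im.max(2)<75);print("lowest dark pts y",np.percentile(T[b][:,1],[50,90,99,100]))
```

```text
0.28291986948015324
262 [[23, 91, -33], [23, 91, -29], [-10, -20, -16], [-11, -23, -15], [-12, -24, -13], [-12, -24, -12]] [[23, 89, 22], [23, 89, 24], [23, 90, 27], [23, 91, 31]]
268 [[28, 90, -33], [-7, -18, -19], [-8, -23, -16], [-9, -25, -15], [-9, -26, -13], [-10, -27, -11]] [[28, 91, 22], [28, 91, 24], [28, 89, 27], [28, 90, 31]]
274 [[-4, -20, -21], [-5, -23, -18], [-9, -35, -15], [-9, -35, -14], [-6, -26, -13], [-7, -28, -11]] [[-3, -16, 14], [-9, -35, 14], [-9, -34, 15], [33, 91, 31]]
280 [[-8, -40, -19], [-9, -42, -16], [-9, -42, -15], [-9, -44, -13], [-4, -29, -13], [-4, -30, -11]] [[-2, -22, 14], [-9, -42, 13], [-9, -42, 15], [-9, -43, 17]]
286 [[-8, -49, -18], [-9, -50, -16], [-9, -50, -14], [-8, -47, -13], [-2, -31, -13], [-2, -32, -11]] [[44, 91, 22], [-7, -46, 13], [-9, -51, 14], [-9, -50, 16]]
292 [[-9, -59, -17], [-9, -59, -15], [-8, -56, -14], [-5, -47, -13], [2, -30, -13], [1, -33, -11]] [[49, 90, 22], [-5, -47, 13], [-9, -57, 13], [-9, -57, 16]]
298 [[-9, -65, -16], [-9, -64, -14], [-8, -62, -13], [-2, -47, -13], [54, 89, -22], [55, 91, -19]] [[54, 89, 22], [-3, 
[... 195 characters left out ...]
]
310 [[-9, -75, -15], [-9, -75, -13], [-4, -64, -13], [3, -50, -13], [65, 90, -22], [65, 89, -19]] [[65, 89, 23], [4, -48, 13], [-4, -65, 13], [-9, -75, 14]]
316 [[-9, -80, -14], [-8, -79, -13], [-2, -65, -13], [5, -50, -13], [71, 90, -22], [71, 90, -20]] [[70, 90, 23], [5, -50, 13], [-1, -64, 13], [-9, -81, 13]]
322 [[-9, -85, -14], [-6, -80, -13], [1, -65, -13], [8, -50, -13], [76, 89, -22], [76, 90, -20]] [[76, 90, 23], [8, -50, 13], [1, -65, 13], [-8, -84, 13]]
328 [[-10, -91, -13], [-4, -80, -13], [3, -65, -13], [11, -51, -13], [82, 90, -22], [82, 91, -20]] [[82, 91, 23], [10, -51, 13], [3, -66, 13], [-7, -87, 13]]
lowest dark pts y [-96.41601985 -53.33399004 -36.43375619 -33.12433359]
```

The fingertips actually end about 34 mm short of the reported TCP: tool y≈-34 at both 90 mm and 26 mm opening, while the table depth matches the reported height. My "contacts" were therefore passing just over the cups, with the tips at z≈0.125. I'll plan heights for the real tips and check the body clearance over the spike before descending.

```bash
python3 - <<'E'
from h import *
s=telemetry.sense();im,d=viewer.get_image("wrist");C=cal("wrist",s);p,M=tool(s);T=(cloud(d,C)-p)@M*1000
for v in range(345,470,12): print(v,[T[v,u].round(0).astype(int).tolist() for u in (240,320,400)])
E
python3 -m pendant '{"offset":[[0,0,-0.37],[0,0,0],[0,0.8,0],[0,0.8,0],[0,0.8,0],[0,0.6,0],[0,0,0]],"yaw":[0,0,0,0,0,0,0],"hand":[4,5.2,5.2,5.2,5.2,5.2,5.2]}' 3 >/dev/null; python3 st.py;python3 bar.py
```

```text
345 [[-28, -136, -16], [98, 91, 0], [-28, -136, 16]]
357 [[-27, -139, -16], [-25, -136, 0], [-26, -136, 16]]
369 [[-25, -139, -16], [-25, -140, 0], [-24, -139, 16]]
381 [[-23, -140, -16], [-23, -140, 0], [-22, -139, 16]]
393 [[-20, -140, -16], [-20, -140, 0], [-19, -139, 16]]
405 [[-17, -140, -16], [160, 91, 0], [-17, -139, 16]]
417 [[-11, -136, -17], [173, 90, 0], [-11, -136, 17]]
429 [[-10, -139, -17], [187, 90, 0], [-9, -138, 17]]
441 [[-22, -155, -13], [-17, -150, 0], [-22, -155, 12]]
453 [[-22, -158, -12], [-22, -158, 0], [-22, -158, 12]]
465 [[-21, -159, -12], [-21, -159, 0], [-22, -160, 12]]
t11.50 [ 0.5742 -0.0651  0.0601] ang -47.96 F [-0.62  0.5   0.39] tool xz [ 0.12 -0.39 -0.79] M [-0.01  -0.008 -0.005] open 52.67 mm
far half n 4895 dir 42.77
```

Body parts start at about y=-136, well above the spike. The fingers now straddle the cup for real, so I'll close gently.

```bash
python3 -m pendant '{"offset":[[0,0,0],[0,0,0],[0,0,0]],"yaw":[0,0,0],"hand":[4.4,4.1,3.9]}' 3 >/dev/null; python3 st.py
python3 -m pendant '{"offset":[[0,0,0],[0,0,0],[0,0,0]],"yaw":[0,0,0],"hand":[3.6,3.4,3.4]}' 3 >/dev/null; python3 st.py; python3 bar.py
```

```text
t11.93 [ 0.5749 -0.0653  0.0611] ang -47.96 F [ 0.33  0.42 -0.75] tool xz [-0.53  0.75 -0.09] M [ 0.047 -0.008 -0.01 ] open 39.03 mm
t12.30 [ 0.5748 -0.0652  0.061 ] ang -47.96 F [-1.48  0.21  1.11] tool xz [ 0.96 -1.11 -1.15] M [ 0.07   0.032 -0.014] open 37.20 mm
far half n 4842 dir 42.81
```

Contact: the fingers stop at 37.2 mm on the cup. Now I'll turn it anticlockwise in 2° steps about the ken axis, with a force check between steps.

```bash
python3 -m pendant '{"offset":[[0,0,0.062],[0,0,0.062],[0,0,0]],"yaw":[-1,-1,0],"hand":[3.4,3.4,3.4]}' 4 >/dev/null; python3 st.py; python3 guard.py 2.5 && python3 -m pendant '{"offset":[[0,0,0.062],[0,0,0.062],[0,0,0]],"yaw":[-1,-1,0],"hand":[3.4,3.4,3.4]}' 4 >/dev/null && python3 guard.py 2.5 && python3 -m pendant '{"offset":[[0,0,0.062],[0,0,0.062],[0,0,0]],"yaw":[-1,-1,0],"hand":[3.4,3.4,3.4]}' 4 >/dev/null && python3 guard.py 2.5; python3 st.py; python3 bar.py
```

```text
t12.72 [ 0.5756 -0.0662  0.061 ] ang -45.95 F [-0.28  1.04  1.5 ] tool xz [-0.52 -1.5  -0.94] M [0.035 0.021 0.018] open 36.66 mm
z-force -0.94 x -0.52 Mz 0.018
z-force -0.09 x -0.28 Mz 0.003
z-force -1.91 x -1.04 Mz -0.083
t13.47 [ 0.5772 -0.0677  0.0609] ang -41.95 F [-0.73  2.05  2.87] tool xz [-1.04 -2.87 -1.91] M [ 0.343  0.149 -0.083] open 36.52 mm
far half n 4833 dir 47.98
```

```bash
cat > avg.py <<'E'
from h import *
L=[]
for i in range(6):
    s=telemetry.sense();p,M=tool(s);L.append(np.r_[M.T@s["force"],s["moment"]]);viewer.get_image("top")
print("t%.2f"%s["clock"],"ang %.2f"%np.degrees(np.arctan2(M[1,2],M[0,2])),"pos",p.round(4),"toolF",np.mean(L,0)[:3].round(2),"M",np.mean(L,0)[3:].round(3),"open %.2f"%(s["opening"]*92))
E
python3 avg.py
python3 -m pendant '{"offset":[[0,0,0.062],[0,0,0]],"yaw":[-1,0],"hand":[3.4,3.4]}' 4 >/dev/null; python3 avg.py
```

```text
t13.78 ang -41.96 pos [ 0.5772 -0.0677  0.0609] toolF [-1.4  -2.69 -2.12] M [ 0.394  0.181 -0.056] open 36.57
t14.32 ang -40.96 pos [ 0.5777 -0.0681  0.0608] toolF [-1.86 -3.19 -3.14] M [ 0.655  0.283 -0.082] open 36.75
```

Resistance began near tool angle -43.5°, and the force and moment climb steadily beyond it. Now clockwise: quickly through the known play (at least 20°), then in small steps.

```bash
cat > guard.py <<'E'
import sys;from h import *
L=[]
for i in range(2):
    s=telemetry.sense();p,M=tool(s);L.append(M.T@s["moment"]);viewer.get_image("top")
m=np.mean(L,0);f=M.T@s["force"];print("ang %.2f"%np.degrees(np.arctan2(M[1,2],M[0,2])),"r %.4f"%np.hypot(p[0]-.6012,p[1]+.0411),"toolM",m.round(3),"F",f.round(1))
sys.exit(int(abs(m[0])>float(sys.argv[1])))
E
python3 guard.py 9
python3 -m pendant '{"offset":[[0,0,-0.156],[0,0,-0.156],[0,0,-0.156],[0,0,-0.156],[0,0,-0.156],[0,0,-0.156],[0,0,-0.156],[0,0,0]],"yaw":[2.5,2.5,2.5,2.5,2.5,2.5,2.5,0],"hand":[3.4,3.4,3.4,3.4,3.4,3.4,3.4,3.4]}' 4 >/dev/null; python3 guard.py .25 && python3 -m pendant '{"offset":[[0,0,-0.125],[0,0,0]],"yaw":[2,0],"hand":[3.4,3.4]}' 4 >/dev/null; python3 guard.py .25; python3 bar.py
```

```text
ang -40.96 r 0.0358 toolM [-0.652  0.073  0.359] F [-1.8 -2.8 -3.7]
ang -58.40 r 0.0361 toolM [-0.229 -0.059  0.128] F [-1.5 -1.  -1. ]
ang -60.46 r 0.0361 toolM [-0.016 -0.046  0.091] F [-0.9 -1.3 -0.1]
far half n 4796 dir 31.88
```

```bash
sed -i 's/    q=q\[(q@\[.738,.674\])>.012\]/    Q=q;w=np.array([.738,.674])\n    for _ in range(8): q=Q[(Q@w)>.012];w=q.mean(0);w=w\/np.linalg.norm(w)/' bar.py
python3 -m pendant '{"offset":[[0,0,-0.125],[0,0,0]],"yaw":[2,0],"hand":[3.4,3.4]}' 4 >/dev/null; python3 guard.py .25 && python3 -m pendant '{"offset":[[0,0,-0.125],[0,0,0]],"yaw":[2,0],"hand":[3.4,3.4]}' 4 >/dev/null && python3 guard.py .25 &&  python3 -m pendant '{"offset":[[0,0,-0.125],[0,0,0]],"yaw":[2,0],"hand":[3.4,3.4]}' 4 >/dev/null && python3 guard.py .25; python3 bar.py
```

```text
ang -62.46 r 0.0361 toolM [0.064 0.018 0.08 ] F [-0.9 -2.4  0.8]
ang -64.46 r 0.0361 toolM [0.071 0.051 0.072] F [ 0.8 -1.8 -0. ]
ang -66.46 r 0.0361 toolM [0.097 0.002 0.08 ] F [-0.2 -1.6  0.3]
far half n 4847 dir 24.48
```

```bash
python3 -m pendant '{"offset":[[0,0,-0.125],[0,0,0]],"yaw":[2,0],"hand":[3.4,3.4]}' 4 >/dev/null; python3 guard.py .22 && python3 -m pendant '{"offset":[[0,0,-0.125],[0,0,0]],"yaw":[2,0],"hand":[3.4,3.4]}' 4 >/dev/null && python3 guard.py .22 &&  python3 -m pendant '{"offset":[[0,0,-0.125],[0,0,0]],"yaw":[2,0],"hand":[3.4,3.4]}' 4 >/dev/null && python3 guard.py .22 && python3 -m pendant '{"offset":[[0,0,-0.125],[0,0,0]],"yaw":[2,0],"hand":[3.4,3.4]}' 4 >/dev/null && python3 guard.py .22; python3 bar.py
```

```text
ang -68.46 r 0.0361 toolM [0.09  0.021 0.057] F [ 0.2 -1.7  0.4]
ang -70.46 r 0.0361 toolM [0.046 0.05  0.077] F [-0.6 -2.3  0.3]
ang -72.46 r 0.0361 toolM [ 0.035 -0.003  0.067] F [-0.8 -2.4  0.8]
ang -74.46 r 0.0361 toolM [-0.012 -0.031  0.046] F [-0.5 -1.9 -0.3]
far half n 4853 dir 16.47
```

```bash
python3 -m pendant '{"offset":[[0,0,-0.125],[0,0,0]],"yaw":[2,0],"hand":[3.4,3.4]}' 4 >/dev/null; python3 guard.py .22 && python3 -m pendant '{"offset":[[0,0,-0.125],[0,0,0]],"yaw":[2,0],"hand":[3.4,3.4]}' 4 >/dev/null && python3 guard.py .22 &&  python3 -m pendant '{"offset":[[0,0,-0.125],[0,0,0]],"yaw":[2,0],"hand":[3.4,3.4]}' 4 >/dev/null && python3 guard.py .22 && python3 -m pendant '{"offset":[[0,0,-0.125],[0,0,0]],"yaw":[2,0],"hand":[3.4,3.4]}' 4 >/dev/null && python3 guard.py .22; python3 bar.py; python3 avg.py
```

```text
ang -76.45 r 0.0362 toolM [ 0.242 -0.101  0.081] F [-0.7 -1.1  1.1]
far half n 4828 dir 15.05
t19.18 ang -76.46 pos [ 0.5662 -0.05    0.0609] toolF [-0.89 -1.4   1.6 ] M [-0.266 -0.141  0.073] open 36.75
```

```bash
sed -i 's/np.r_\[M.T@s\["force"\],s\["moment"\]\]/np.r_[M.T@s["force"],M.T@s["moment"]]/' avg.py
python3 -m pendant '{"offset":[[0,0,-0.062],[0,0,0]],"yaw":[1,0],"hand":[3.4,3.4]}' 4 >/dev/null; python3 avg.py; python3 bar.py
```

```text
t19.73 ang -77.46 pos [ 0.5661 -0.0495  0.061 ] toolF [-1.34 -0.68  3.  ] M [ 0.637 -0.064  0.181] open 36.64
far half n 4830 dir 14.29
```

Both limits are felt. Anticlockwise: about -43.2° in tool yaw, bar direction about 46.7°. Clockwise: about -75.7°, bar direction about 15.0°. The play is about 32° wide and its middle is near a bar direction of 31°. Now I'll set it there and let go.

```bash
python3 -m pendant '{"offset":[[0,0,0.155],[0,0,0.155],[0,0,0.155],[0,0,0.155],[0,0,0.155],[0,0,0.155],[0,0,0.155],[0,0,0.02],[0,0,0]],"yaw":[-2.5,-2.5,-2.5,-2.5,-2.5,-2.5,-2.5,-0.5,0],"hand":[3.4,3.4,3.4,3.4,3.4,3.4,3.4,3.4,3.4]}' 4 >/dev/null; python3 avg.py; python3 bar.py; python3 guard.py 9
```

```text
t21.20 ang -59.47 pos [ 0.5697 -0.0593  0.0609] toolF [-1.48 -1.44  1.07] M [0.184 0.047 0.249] open 36.61
far half n 4846 dir 30.88
ang -59.46 r 0.0364 toolM [0.12  0.055 0.291] F [-1.5 -1.1  1.5]
```

```bash
python3 -m pendant '{"offset":[[0,0,0.05],[0,0,0],[0,0,0],[0,0,0],[0,0,0]],"yaw":[0,0,0,0,0],"hand":[3.4,3.4,3.9,4.4,5.2]}' 4 >/dev/null; python3 st.py; python3 bar.py; python3 bar.py
```

```text
t22.02 [ 0.5696 -0.0601  0.0606] ang -59.46 F [-0.25  0.51  0.71] tool xz [-0.04 -0.71 -0.56] M [-0.023 -0.053 -0.014] open 50.81 mm
far half n 4883 dir 31.21
far half n 4867 dir 31.16
```

```bash
python3 -m pendant '{"offset":[[0,-3,0],[0,-4,0],[0,-4,0],[0,-3,0],[0,0,0]],"yaw":[0,0,0,0,0],"hand":[5.2,5.2,6,7,7]}' 10 >/dev/null; python3 st.py
cat > full.py <<'E'
from h import *
def full():
    s=telemetry.sense();im,d=viewer.get_image("wrist");C=cal("wrist",s);P=cloud(d,C)
    near=np.hypot(P[...,0]-.6012,P[...,1]+.0411)<.05
    m=(d>0)&near&(P[...,2]>.085)&(P[...,2]<.13);q=P[m][:,:2].astype(np.float32);print("bar",m.sum(),cv2.minAreaRect(q))
    g=(d>0)&near&(P[...,2]>.162)&(P[...,2]<.168);print("spike tip",g.sum(),P[g].mean(0) if g.any() else "")
full()
E
python3 full.py
python3 -m pendant '{"offset":[[4.2,0,3.05],[4.2,0,3.05],[4.2,0,3.05],[4.2,0,3.05],[4.2,0,3.05],[0,0,0]],"yaw":[0,0,0,0,0,0],"hand":[7,7,7,7,7,7]}' >/dev/null; python3 st.py
python3 - <<'E'
from h import *
s=telemetry.sense();im,d=viewer.get_image("wrist");C=cal("wrist",s);P=cloud(d,C);p,M=tool(s)
m=(d>0)&(np.hypot(P[...,0]-.467,P[...,1]+.298)<.04)&(P[...,2]>.024)&(P[...,2]<.036)
q=P[m][:,:2].astype(np.float32);c,rad=cv2.minEnclosingCircle(q);print("ring",m.sum(),c,rad,P[m].mean(0))
u8=m.astype(np.uint8);k,_=cv2.findContours(u8,cv2.RETR_EXTERNAL,cv2.CHAIN_APPROX_NONE);k=max(k,key=len)
e=cast(k[:,0,:],.03,C)[:,:2];c2,_,_=cv2.fitEllipse(e.astype(np.float32)*1000),0,0;print(c2)
D=np.r_[np.array(c2[0])/1000,0]-p;print("tool shift cm",(M.T@D*100).round(2))
E
```

```text
t22.75 [ 0.5718 -0.0606  0.2038] ang -59.46 F [-0.04 -0.09 -0.83] tool xz [0.08 0.83 0.05] M [-0.025  0.032  0.059] open 69.96 mm
bar 3429 ((0.6012428402900696, -0.04131514951586723), (0.07455228269100189, 0.03713393583893776), 30.804685592651367)
spike tip 84 [ 0.60137052 -0.04108751  0.16500009]
t23.55 [ 0.4643 -0.3     0.1984] ang -59.74 F [ 0.    0.45 -0.78] tool xz [-0.23  0.78 -0.39] M [ 0.036 -0.008 -0.02 ] open 70.34 mm
ring 1204 (0.465991735458374, -0.29870349168777466) 0.02292872965335846 [ 0.46650825 -0.29831412  0.03006361]
((466.2862854003906, -298.4637451171875), (44.470909118652344, 44.91261672973633), 129.47000122070312)
tool shift cm [-0.28 19.83  0.04]
```

```bash
python3 -m pendant '{"offset":[[-0.28,2,0.04],[0,4,0],[0,4.5,0],[0,4.5,0],[0,3.4,0],[0,2,0],[0,1,0],[0,0.5,0],[0,0.3,0],[0,0,0]],"yaw":[0,0,0,0,0,0,0,0,0,0],"hand":[7,7,7,7,7,7,7,7,7,7]}' >/dev/null; python3 st.py
python3 -m pendant '{"offset":[[0,0,0],[0,0,0],[0,0,0],[0,0,0]],"yaw":[0,0,0,0],"hand":[6,5,4.5,4.2]}' 20 >/dev/null; python3 st.py
```

```text
t24.85 [ 0.4697 -0.2972 -0.0206] ang -59.45 F [-0.33 -0.6   0.01] tool xz [ 0.59 -0.01  0.34] M [-0.041  0.043  0.045] open 69.77 mm
t25.35 [ 0.4691 -0.2968 -0.0209] ang -59.45 F [-0.23  2.5   4.22] tool xz [-1.08 -4.22 -2.27] M [0.468 0.403 0.06 ] open 45.57 mm
```

Gripped (45.6 mm), but the fingers are about 3 mm off the ring's centre along the pad width. I'll regrip centred.

```bash
python3 -m pendant '{"offset":[[0,0,0],[0,0,0],[0.3,0.3,0],[0,0,0],[0,0,0],[0,0,0],[0,0,0]],"yaw":[0,0,0,0,0,0,0],"hand":[5.2,5.6,5.6,5.6,4.8,4.2,4.2]}' 20 >/dev/null; python3 st.py
python3 -m pendant '{"offset":[[0,-1,0],[0,-3,0],[0,-3,0],[0,0,0]],"yaw":[0,0,0,0],"hand":[4.2,4.2,4.2,4.2]}' 20 >/dev/null; python3 avg.py
python3 - <<'E'
from h import *
s=telemetry.sense();im,d=viewer.get_image("wrist");C=cal("wrist",s);p,M=tool(s);T=(cloud(d,C)-p)@M*1000
np.savez("pics/w7.npz",im=im,d=d,p=s["position"],q=s["eef_rot"])
hsv=cv2.cvtColor(im,cv2.COLOR_RGB2HSV)
m=(d>0)&(np.abs(T[...,2])<24)&(np.abs(T[...,0])<32)&(T[...,1]>-75)&(T[...,1]<-15)&(hsv[...,1]>100)&(hsv[...,2]>60)
q=T[m];print(m.sum(),"y pct",np.percentile(q[:,1],[1,10,50,90,99]),"x",q[:,0].min(),q[:,0].max(),"z",q[:,2].min(),q[:,2].max())
cv2.imwrite("pics/w7.png",cv2.resize(im[180:400,200:440],None,fx=2.5,fy=2.5)[:,:,::-1])
E
```

```text
t26.23 [ 0.4666 -0.2985 -0.0241] ang -59.45 F [-0.01 -0.01  0.24] tool xz [ 0.01 -0.24  0.  ] M [-0.012  0.038 -0.03 ] open 45.44 mm
t26.98 ang -59.46 pos [ 0.4656 -0.2975  0.0441] toolF [-0.19  3.85  0.1 ] M [-0.    -0.005 -0.005] open 45.33
8344 y pct [-55.71045676 -54.99075503 -53.92297272 -36.179039   -27.4066135 ] x -22.19207392581758 22.394608243741725 z -22.76908089449361 22.81486914147427
```

View pics/w7.png

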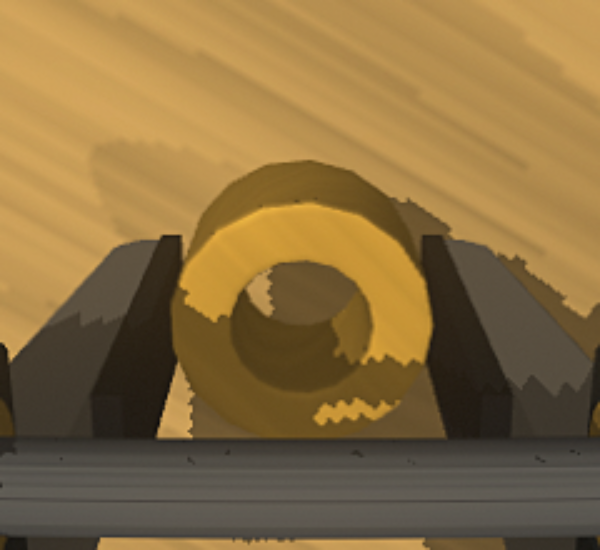

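The ring is held level and centred: x spans ±22 mm, its top is at tool y=-54 and its underside at tool y≈-24 (so z=TCP+24 mm). Carry it over the spike.

```bash
python3 -m pendant '{"offset":[[0,-3,0],[0,-4,0],[0,-4,0],[0,-2.2,0],[-4.94,0,-3.04],[-4.94,0,-3.04],[-4.94,0,-3.04],[-4.94,0,-3.04],[-4.94,0,-3.04],[0,0,0],[0,0,0],[0,0,0]],"yaw":[0,0,0,0,0,0,0,0,0,0,0,0],"hand":[4.2,4.2,4.2,4.2,4.2,4.2,4.2,4.2,4.2,4.2,4.2,4.2]}' 20 >/dev/null; python3 avg.py
python3 - <<'E'
from h import *
s=telemetry.sense();im,d=viewer.get_image("wrist");C=cal("wrist",s);p,M=tool(s)
D=np.array([.6013,-.0411,.097])-p;print("shift cm",(M.T@D*100).round(2))
T=(cloud(d,C)-p)@M*1000
m=(d>0)&(np.abs(T[...,2])<26)&(np.abs(T[...,0])<26)&(np.abs(T[...,1]+54)<3);c,rad=cv2.minEnclosingCircle(T[m][:,[0,2]].astype(np.float32));print("ring centre in tool xz mm",c,rad)
E
```

```text
t28.82 ang -59.53 pos [ 0.602  -0.0428  0.178 ] toolF [ 0.07  3.42 -0.17] M [0.009 0.001 0.013] open 45.27
shift cm [-0.01  8.1  -0.18]
ring centre in tool xz mm (-2.908461570739746, 0.012727266177535057) 26.619754791259766
```

```bash
python3 -m pendant '{"offset":[[0,0,-0.18],[0,2,0],[0,2,0],[0,1,0],[0,0,0],[0,0,0]],"yaw":[0,0,0,0,0,0],"hand":[4.2,4.2,4.2,4.2,4.2,4.2]}' 20 >/dev/null; python3 avg.py
python3 - <<'E'
from h import *
s=telemetry.sense();im,d=viewer.get_image("wrist");C=cal("wrist",s);p,M=tool(s);T=(cloud(d,C)-p)@M*1000
D=np.array([.6013,-.0411,.097])-p;print("shift cm",(M.T@D*100).round(2))
P=cloud(d,C);r=np.hypot(T[...,0],T[...,2])
for a in range(-70,-20,4):
    m=(d>0)&(r<11.5)&(T[...,1]>a)&(T[...,1]<=a+4)
    if m.sum()>10: print(a,m.sum(),T[m].mean(0).round(1))
cv2.imwrite("pics/w8.png",cv2.resize(im[180:400,200:440],None,fx=2.5,fy=2.5)[:,:,::-1])
E
```

```text
t29.93 ang -59.46 pos [ 0.6016 -0.0407  0.1285] toolF [-0.1   3.58  0.18] M [-0.009 -0.009  0.016] open 46.02
shift cm [0.05 3.14 0.03]
-54 20 [ -8.4 -53.3  -4.4]
-38 156 [  0.2 -36.6   0.3]
-34 62 [ -1.4 -32.2   0.4]
-30 21 [ -0.5 -28.6  -0.4]
```

View pics/w8.png

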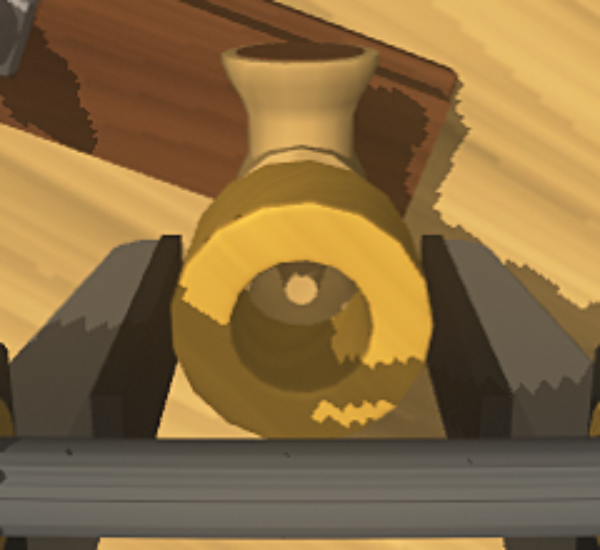

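The spike tip shows at (300,290) in the hole, centred (tool x 0.2, z 0.3 mm). Lower gently.

```bash
python3 -m pendant '{"offset":[[0,0.8,0],[0,0.7,0],[0,0.6,0],[0,0.4,0],[0,0.3,0],[0,0,0]],"yaw":[0,0,0,0,0,0],"hand":[4.2,4.2,4.2,4.2,4.2,4.2]}' 20 >/dev/null; python3 avg.py
python3 -m pendant '{"offset":[[0,0.1,0],[0,0.1,0],[0,0,0]],"yaw":[0,0,0],"hand":[4.2,4.2,4.2]}' 20 >/dev/null; python3 avg.py
```

```text
t31.02 ang -59.46 pos [ 0.6015 -0.0406  0.1002] toolF [0.23 3.68 0.2 ] M [-0.007 -0.01  -0.005] open 45.71
t31.70 ang -59.46 pos [ 0.6013 -0.0406  0.0979] toolF [0.32 3.64 0.24] M [-0.003  0.007  0.013] open 45.12
```

```bash
python3 -m pendant '{"offset":[[0,0.05,0],[0,0,0]],"yaw":[0,0],"hand":[4.2,4.2]}' 20 >/dev/null; python3 avg.py
python3 -m pendant '{"offset":[[0,0.05,0],[0,0,0]],"yaw":[0,0],"hand":[4.2,4.2]}' 20 >/dev/null; python3 avg.py
```

```text
t32.25 ang -59.46 pos [ 0.6013 -0.0406  0.0975] toolF [-0.21  3.66  0.14] M [-0.006  0.021 -0.008] open 45.15
t32.80 ang -59.46 pos [ 0.6012 -0.0405  0.0969] toolF [-0.15  2.87 -0.33] M [-0.011 -0.005 -0.004] open 45.55
```

```bash
python3 -m pendant '{"offset":[[0,0.04,0],[0,0,0]],"yaw":[0,0],"hand":[4.2,4.2]}' 20 >/dev/null; python3 avg.py
```

```text
t33.35 ang -59.46 pos [ 0.6013 -0.0406  0.0968] toolF [ 0.76 -0.02 -1.03] M [-0.196 -0.002 -0.183] open 45.46
```

The hub now carries the ring's weight (0 N on the tool). Release slowly and rise.

```bash
python3 -m pendant '{"offset":[[0,0,0],[0,0,0],[0,0,0],[0,0,0],[0,0,0],[0,0,0]],"yaw":[0,0,0,0,0,0],"hand":[4.55,4.7,4.9,5.3,5.8,6.2]}' 3 >/dev/null; python3 avg.py
python3 -m pendant '{"offset":[[0,-1,0],[0,-3,0],[0,-4,0],[0,-4,0],[0,0,0]],"yaw":[0,0,0,0,0],"hand":[6.5,6.8,7,7,7]}' 3 >/dev/null; python3 st.py
python3 full.py
python3 - <<'E'
from h import *
s=telemetry.sense();im,d=viewer.get_image("wrist");C=cal("wrist",s);P=cloud(d,C)
near=np.hypot(P[...,0]-.6013,P[...,1]+.0411)<.03
m=(d>0)&near&(P[...,2]>.146)&(P[...,2]<.156);q=P[m];rr=q[np.hypot(q[:,0]-.6013,q[:,1]+.0411)>.012]
print("ring top",len(rr),cv2.minEnclosingCircle(rr[:,:2].astype(np.float32)),rr[:,2].mean());A=np.c_[rr[:,:2]-rr[:,:2].mean(0),np.ones(len(rr))];print("tilt deg",np.degrees(np.linalg.lstsq(A,rr[:,2],rcond=None)[0][:2]))
b=(d>0)&(np.hypot(P[...,0]-.6013,P[...,1]+.0411)<.05)&(P[...,2]>.085)&(P[...,2]<.13)&(np.hypot(P[...,0]-.6013,P[...,1]+.0411)>.025)
q=P[b][:,:2]-[.6013,-.0411];u=np.array([np.cos(.54),np.sin(.54)])
for k in (1,-1):
    w=(q[(q@u)*k>0]*k).mean(0);print("half",k,np.degrees(np.arctan2(w[1],w[0])))
cv2.imwrite("pics/w9.png",im[:,:,::-1])
E
```

```text
t34.40 ang -59.46 pos [ 0.6012 -0.0406  0.0965] toolF [ 0.08 -0.03  0.2 ] M [ 0.004 -0.002  0.002] open 61.84
t35.08 [ 0.6039 -0.0412  0.2217] ang -59.45 F [ 0.19 -0.19  0.44] tool xz [-0.07 -0.43  0.26] M [ 0.072  0.034 -0.008] open 70.00 mm
bar 1434 ((0.6014545559883118, -0.04177003353834152), (0.07519511133432388, 0.03996827453374863), 31.438533782958984)
spike tip 71 [ 0.60165112 -0.04106875  0.16494157]
ring top 2098 ((0.600770890712738, -0.04128127172589302), 0.02295842580497265) 0.1510607643903952
tilt deg [-0.23347341 -0.2022768 ]
half 1 30.60883498415878
half -1 31.28948604649039
```

View pics/w9.png

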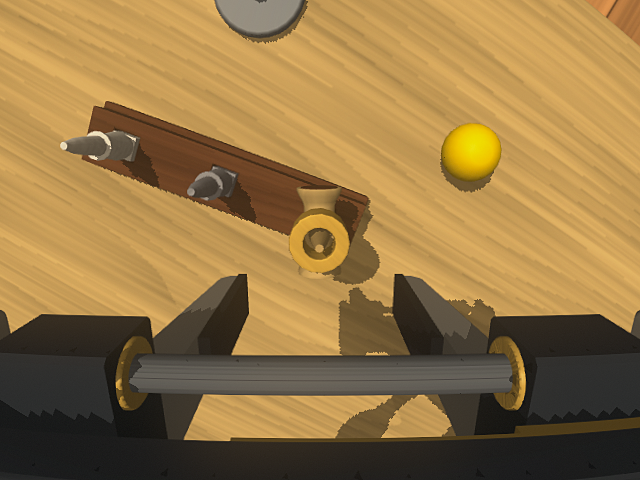

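The ring lies flat on the hub at (319,243), with its top at 151 mm and a tilt under 0.3°. The spike is centred in it, the bar is still at about 31°, and the gripper is clear. Handing in.

```bash
python3 -c "
from plant import ticket; print(ticket.job_done())"
```

```text
the job is handed in; nothing more can be done
None
```

The job is handed in at about 35 s, with the crossbar set mid-play and the ring weight resting over the spike. The hand-in reports no verdict.

- **Feeling the play:** I held one cup lightly (3–4 N) and turned it about the ken axis. It resisted anticlockwise at a bar direction of about 46.7° and clockwise at about 15°, a play of about 32°. I went about 2° of tool turn past each onset, with forces at the tool of about 3–5 N. I then set the bar at about 31° and let go.
- **Ring:** I lowered it until the hub took its weight, then opened the fingers slowly.

**Last checks:**
- **Ring:** its top is at 151 mm as expected, tilt is under 0.3°, and the spike is centred in the hole.
- **Bar:** it was at 30.8° before the ring went on. Afterwards four estimates gave 30.6–31.4°, so the centring is good to roughly ±1°.
- **Clear of everything:** the gripper is well above and touching nothing. I never moved near the jar, ball or disk, though I did not measure them again at the end.

**What disagreed:**
- **Fingertip position:** the real fingertips end about 34 mm short of the reported TCP, so my first two attempts to hold the bar passed just over the cups without touching. I corrected all later heights for this.
- **Ring grip:** the first grip was about 3 mm off centre, so I redid it before lifting.
- **Stiffness at the stops:** the force rose more slowly past each stop than the 5 N per mm given, probably because the gripper gives a little. I found each limit by extrapolating back to zero resistance.

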